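# Set out the egg and spice board

### The arm

A 7-joint arm with a two-finger parallel gripper is mounted at the origin on a cart in front of the work surface, level with it; the furniture and walls round the work are solid. World frame = base frame: x ahead of the robot, y to its left, z up, the work surface at z = 0. Lengths are in m, angles in rad, forces in N, time in s.
With the tool pointing down it reaches from about 0.4 to 0.85 m from the base axis. Payload 10.4 kg.
Tool frame: the origin (TCP) lies at the very end of the fingers, on their centre line; the grasp point (between the pads) lies 19 mm behind it (r.pinch_z is the distance from the TCP to the grasp point, in m); z points along the fingers, y is the line along which they close (so a half turn about z gives the same grasp; the last joint's range is limited). The gripper opens to 87 mm and grips with 3 to 60 N. Pads are 19 mm wide; open, the fingers measure 117 mm over their backs; the gripper's body (75 mm by 190 mm) begins 51 mm behind the grasp point.
Start: joints at [1.266, 0.332, -0.065, 1.46, 0.022, 1.35, -0.088], TCP at [0.174, -0.6, 0.223] pointing down, gripper open.
Joint ranges: [-2.6, 2.6], [-0.5, 2.12], [-1.47, 1.34], [0.16, 2.42], [-1.27, 4.41], [0.06, 2.06], [-2.6, 2.6]. Speed limits (rad/s): [2.22, 2.22, 2.79, 2.79, 3.14, 3.14, 3.14].

### API

Orientations are given as a unit quaternion [x, y, z, w].
In Python, from bench import r, camera gives the robot as it stands. The module is installed in compiled form; this text tells all that it offers.
- The arm moves only by the shell command python3 -m pendant 'ROWS' [FORCE]. ROWS is JSON, a list of rows, each an object with "dp": the shift along the tool's x, y, z as a fraction of full scale, a list of three; "rotation": the turn, a rotation vector about the tool's x, y, z as a fraction of full scale, a list of three; "jaw": the opening, from 0 (shut) to 1 (fully open). A call has 1 to 8 rows; each row is the pose to reach, as a shift and turn from the pose commanded when the call began, along the tool's axes at that moment, turning the shorter way round; what a row does not reach only later rows make up. Full scale, the value 1, is 0.15 m for a shift and 2 pi rad for a turn. A row lasts 1/8 s, in which the tool goes at most 62.5 mm and 10.7 degrees, less where a joint would pass 70% of its speed; a pose out of reach is approached as far as the arm can. A call with a number of a shift or a turn outside -1 to 1 is refused whole. A call with a gripper value outside its range is refused whole. The fingers move at their own pace and stop on an object; FORCE is the grip in N (left out, the last holds). Time passes only in rows, so rows that repeat a pose let the fingers close. It gives the time, the measured TCP pose, the force, the opening and the grip force at its end, in the units of the state.
- r.read_state(): the state, without advancing time (a new reading comes with each control period).
- camera(name): name is "scene" or "top" or "wrist"; returns a dict with "image" (420x560x3 uint8, red, green, blue), "z_map" (420x560 float32, m along the optical axis (not along the pixel's ray), 0 where there is no reading), "mtx" (3x3 intrinsics, pixels), "T" (4x4, takes a point from camera to world coordinates). Camera axes: x right, y down, z forward; pixel columns grow to the right and rows downward; lengths in m; the calibration is good to about 2 mm. A picture is of the moment at which its call begins.
- r.close_job(): hands the job in; it is judged then, once.
The state is a dict: "time": time; "joint_positions": joint angles; "joint_vel": joint speeds; "joint_torque": joint torques, N m; "ee_pos": TCP position; "eef_rot": TCP orientation; "ft_force": force on the tool from outside, world axes, zero at the start; "torque": the same for the moment, N m; "width": finger opening in m; "grip_force": force on a finger pad.
Only numpy, scipy, OpenCV 4.12 (cv2) and the standard library are available. Lean on these libraries where they do the work, as an engineer would, in place of code of your own. Each camera call takes 0.05 s, during which the arm holds its last target. There are 200 camera calls.

### The job

Set out the three-hollow wooden board with things from the row at the front of the worktop: the jar with the dark brown lid upright in the end hollow next to the timer that stands by the board, the white-lidded jar upright in the other end hollow, next to the butter, and the plain round cutter flat in the middle hollow, between the jars. Lay the egg on top of the round cutter, so that it cannot roll away. Leave the timer, the butter and the other two cutters of the row where they are.

Things in the scene. Friction and masses are not known exactly. Their poses are not given: they have to be found in the camera images.
- board: fixed pale wooden board, 100 (x) x 290 (y) x 16 mm, a flat steel loop at each end; its length is its own y axis, roughly across in front of the robot. Origin: centre of its underside, on the worktop. Three round hollows with brown cork floors, 64 mm wide and 5 mm deep (floor 11 mm above the worktop, rim 16 mm), have their centres at y = -95, 0 and +95 mm in the board's frame, x = 0
- cinnamon_jar: in the front row: upright spice jar with a dark brown lid, 44 mm across, 96 mm tall, about 0.11 kg; body and lid are about equally wide, grip it anywhere up its height. Origin: centre of its underside, z up
- sugar_jar: in the front row: upright jar with a white lid, 47 mm across, 98 mm tall, about 0.11 kg; body and lid are about equally wide. Origin: centre of its underside, z up
- cutter_round: in the front row (another lies far off to the right and is not meant): plain round sheet-metal pastry cutter, an open ring 44 mm across and 23 mm tall, standing flat. Its walls are about 2 mm thick; grip it across its outside from above. Origin: centre of its underside, z up
- egg: in the front row (another lies far off to the right and is not meant): hen's egg lying on its side, 55 mm long along its own x axis, 42 mm across, 58 g. Starts lying with x level. Origin: a point of its surface, midway along its length, beneath its centre at the start (it turns with the egg when it rolls)
- egg_center (a point): centre of the egg, 21 mm above the worktop while it lies there; it comes to about 36 mm above the floor of the hollow (about 47 mm above the worktop) when the egg lies on the round cutter. Same axes as the egg
- timer: round wind-up kitchen timer, red with a white dial, 65 mm across, 53 mm tall, near one end of the board (not the other one far off). Stays where it is. Origin: centre of its underside
- butter: block of butter in its wrapper, 73 x 102 x 37 mm, near the other end of the board (not the other one far off). Stays where it is. Origin: centre of its underside
- cutter_flower: in the front row: flower-shaped (five-lobed) cutter, 53 x 59 x 23 mm; a bystander, stays where it is. Origin: centre of its underside
- cutter_oval: in the front row: narrow pointed-oval cutter, 33 x 54 x 23 mm; a bystander, stays where it is. Origin: centre of its underside
Not all that is in view belongs to the job. What is shaped like the cutter_round but turquoise is not meant.

How it is judged:
At the end, for the whole second after the job is handed in: Dark-lidded jar in the timer-side hollow, white-lidded jar in the butter-side hollow, round cutter in the middle one: each within 12 mm of its centre, within 3 mm of its floor, tilted under 0.1 rad; egg on the cutter, centre within 12 mm of its axis, 26-55 mm above the hollow floor; all at rest (((y of timer in the frame of board above 0 m and x of cinnamon_jar in the frame of board between -0.012 and 0.012 m and y of cinnamon_jar in the frame of board between 0.083 and 0.107 m and z of each of cinnamon_jar, sugar_jar in the frame of board below 0.014 m and angle between each of cinnamon_jar, sugar_jar's own z axis and vertical below 0.1 rad and x of sugar_jar in the frame of board between -0.012 and 0.012 m and y of sugar_jar in the frame of board between -0.107 and -0.083 m) or (y of timer in the frame of board below 0 m and x of cinnamon_jar in the frame of board between -0.012 and 0.012 m and y of cinnamon_jar in the frame of board between -0.107 and -0.083 m and z of each of cinnamon_jar, sugar_jar in the frame of board below 0.014 m and angle between each of cinnamon_jar, sugar_jar's own z axis and vertical below 0.1 rad and x of sugar_jar in the frame of board between -0.012 and 0.012 m and y of sugar_jar in the frame of board between 0.083 and 0.107 m)) and x of cutter_round in the frame of board between -0.012 and 0.012 m and y of cutter_round in the frame of board between -0.012 and 0.012 m and z of cutter_round in the frame of board below 0.014 m and angle between cutter_round's own z axis and vertical below 0.1 rad and horizontal distance between egg_center and cutter_round below 0.012 m and z of egg_center in the frame of board between 0.037 and 0.066 m and contact force between egg and cutter_round above 0.1 N and linear speed of each of cinnamon_jar, sugar_jar, cutter_round, egg below 0.02 m/s and angular speed of each of cinnamon_jar, sugar_jar, cutter_round, egg below 0.3 rad/s); the robot touches nothing.
It fails at once if the timer is shifted by more than 30 mm (distance of timer from where it was at the start of the episode above 0.03 m).
It fails at once if the butter is shifted by more than 30 mm (distance of butter from where it was at the start of the episode above 0.03 m).
It fails at once if the flower cutter is shifted by more than 30 mm (distance of cutter_flower from where it was at the start of the episode above 0.03 m).
It fails at once if the oval cutter is shifted by more than 30 mm (distance of cutter_oval from where it was at the start of the episode above 0.03 m).
It also fails if it takes over 112 s, if anything falls off the work surface, if the arm or the gripper's body presses on something with over 40 N, if the wrist force passes 120 N, or if a joint passes its speed limit or range.

## Working session

There is one attempt and no reset: what is moved stays moved. The work goes in short steps, Python scripts to look and compute and a shell command to move; the robot and the scene stay as the last step left them, time stands still between calls to the robot, and variables do not carry over. Pictures are saved under pics/ and viewed, at most 14 in all, crops included, and the job is handed in when it is done.

```bash
mkdir -p pics; python3 - <<'E'
from bench import r,camera
import cv2,numpy as np
for n in("scene","top"):
    c=camera(n);cv2.imwrite(f"pics/{n}0.png",c["image"][:,:,::-1]);np.savez(f"{n}0.npz",**c);print(n,c["mtx"].round(1).tolist(),c["T"].round(3).tolist())
s=r.read_state();print(s["time"],s["ee_pos"],s["eef_rot"],s["width"],r.pinch_z)
E
```

```text
scene [[522.1, 0.0, 283.4], [0.0, 522.1, 209.1], [0.0, 0.0, 1.0]] [[-0.782, -0.348, 0.518, -0.148], [-0.624, 0.427, -0.655, 0.903], [0.007, -0.835, -0.55, 0.806], [0.0, 0.0, 0.0, 1.0]]
top [[513.5, 0.0, 271.3], [0.0, 513.5, 201.7], [0.0, 0.0, 1.0]] [[0.003, -0.987, 0.161, 0.349], [-1.0, -0.004, -0.003, 0.001], [0.004, -0.161, -0.987, 1.595], [0.0, 0.0, 0.0, 1.0]]
0.1 [ 0.17370529 -0.60002314  0.22185051] [ 9.90088638e-01  1.40442551e-01 -1.12460158e-04 -6.04537065e-04] 0.08707031608918107 0.0187
```

View pics/top0.png

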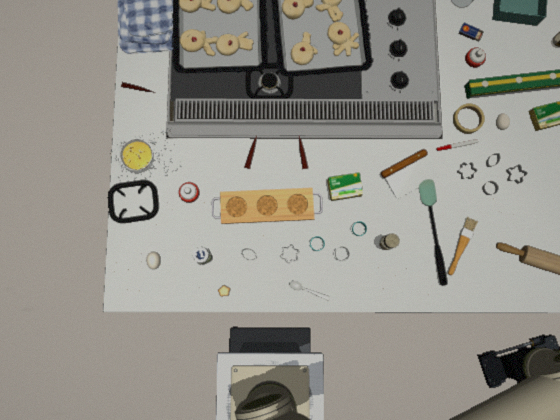

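View pics/scene0.png

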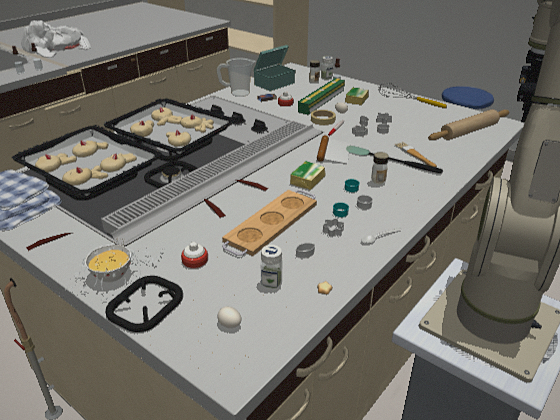

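The top view shows the front row: egg (153,260), white-lidded jar (202,255), oval (249,254), flower (290,254), turquoise ring (317,243), steel round cutter (341,254), turquoise ring (359,228) and brown-lidded jar (388,241). The board is at about (267,206), with the timer (189,192) at its left (+y) end and the butter (345,186) at its right. The scene view agrees.

```bash
cat > h.py <<'E'
import numpy as np,cv2
def cloud(c):
    z=c["z_map"];v,u=np.mgrid[:z.shape[0],:z.shape[1]];K=c["mtx"]
    P=np.stack([(u-K[0,2])/K[0,0]*z,(v-K[1,2])/K[1,1]*z,z],-1)
    W=P@c["T"][:3,:3].T+c["T"][:3,3];W[z<=0]=np.nan;return W
E
python3 - <<'E'
from h import *
C={n:dict(np.load(n+"0.npz")) for n in("top","scene")}
W={n:cloud(C[n]) for n in C}
px=dict(egg=(153,260),sugar=(202,255),oval=(249,254),flower=(290,254),tq1=(317,243),round=(341,254),tq2=(359,228),cin=(388,241),timer=(189,192),butter=(345,186))
for k,(u,v) in px.items():
    b=np.nanmean(W["top"][v-14:v+14,u-14:u+14].reshape(-1,3),0)[:2]
    for n in W:
        P=W[n].reshape(-1,3);P=P[np.hypot(*(P[:,:2]-b).T)<(.045 if k!="butter" else .07)];zt=np.percentile(P[:,2],99.5) if len(P) else 0
        Q=P[P[:,2]>max(.008,zt-.02 if k in("sugar","cin") else .008)]
        if len(Q)<4: print(k,n,len(Q));continue
        ctr,sz,a=cv2.minAreaRect((Q[:,:2]*1000).astype(np.float32))
        print(k,n,len(Q),"ztop %.3f"%zt,"rect",np.round(ctr,1),np.round(sz,1),round(a,1))
T=W["top"][170:240,205:330].reshape(-1,3)
S=W["scene"][180:260,215:325].reshape(-1,3)
for n,P in(("top",T),("scene",S)):
    Q=P[(P[:,2]>.013)&(P[:,2]<.02)];print(n,len(Q),np.median(Q[:,2]),cv2.minAreaRect((Q[:,:2]*1000).astype(np.float32)))
    Q=P[(P[:,2]<.003)];print("table",np.median(Q[:,2]))
# cork blobs by colour in both views
for n in C:
    im=C[n]["image"];h=cv2.cvtColor(im,cv2.COLOR_RGB2HSV)
    reg=np.zeros(h.shape[:2],bool)
    reg[(slice(170,240),slice(205,330)) if n=="top" else (slice(180,260),slice(215,325))]=1
    if n=="top":
        for u in(236,267,298):print(im[206,u],im[206,u+16])
    m=(reg&(h[...,0]<18)&(h[...,1]>100)&(h[...,2]<190)).astype(np.uint8)
    N,l,st,ce=cv2.connectedComponentsWithStats(m)
    for i in range(1,N):
        if st[i,4]>60:
            K=C[n]["mtx"];d=C[n]["T"][:3,:3]@np.linalg.solve(K,[*ce[i],1]);o=C[n]["T"][:3,3]
            print(n,"cork",ce[i].round(1),st[i,4],(o+d*(.011-o[2])/d[2]).round(4),"zmed",np.nanmedian(W[n][l==i][:,2]).round(4))
E
```

```text
egg top 200 ztop 0.048 rect [423.9 355.2] [44.6 72.6] 54.7
egg scene 398 ztop 0.042 rect [420.9 361.7] [44.4 45.9] 63.2
sugar top 203 ztop 0.104 rect [437.8 201.1] [43.6 44.1] 5.6
sugar scene 335 ztop 0.099 rect [436.6 205.9] [46.1 47.7] 79.3
oval top 31 ztop 0.025 rect [445.6  60.3] [75.9 38.7] 58.9
oval scene 156 ztop 0.023 rect [444.2  66.8] [44.9 39.5] 37.2
flower top 38 ztop 0.027 rect [447.3 -59.6] [84.9 54.8] 46.4
flower scene 168 ztop 0.022 rect [445.6 -59.3] [50.5 64.4] 18.8
tq1 top 41 ztop 0.028 rect [ 477.7 -146.1] [57.2 43.2] 36.6
tq1 scene 120 ztop 0.022 rect [ 477.9 -142.5] [41.7 49.5] 32.9
round top 45 ztop 0.028 rect [ 444.  -223.1] [61.7 44.7] 18.4
round scene 118 ztop 0.023 rect [ 447.8 -218.3] [42.1 52.2] 40.5
tq2 top 44 ztop 0.026 rect [ 525.3 -279.4] [61.  72.6] 32.2
tq2 scene 110 ztop 0.023 rect [ 523.1 -272.3] [41.3 51.3] 36.3
cin top 187 ztop 0.102 rect [ 481.1 -356.8] [41.4 41.5] 61.8
cin scene 151 ztop 0.096 rect [ 478.8 -351.1] [41.5 47.8] 16.2
timer top 341 ztop 0.056 rect [638.7 252.8] [64.8 62.4] 10.9
timer scene 488 ztop 0.052 rect [631.3 262.9] [62.6 5
[... 167 characters left out ...]
5601 ((569.224365234375, -6.1764678955078125), (174.1668243408203, 368.9986572265625), 5.707420349121094)
table -0.000990173913953285
scene 1340 0.014600715257584052 ((548.0715942382812, -26.899795532226562), (222.28713989257812, 414.04901123046875), 6.633497714996338)
table -0.0020237405546875142
[162 118  68] [197 161 104]
[167 123  72] [195 167 105]
[153 108  57] [183 186 179]
top cork [296.7 206.5] 399 [ 0.5931 -0.0836  0.011 ] zmed 0.013
top cork [236.1 206.9] 329 [0.5911 0.1055 0.011 ] zmed 0.0119
top cork [266.6 205.5] 328 [0.5957 0.0103 0.011 ] zmed 0.0124
scene cork [252.9 184.2] 91 [ 0.7553 -0.0918  0.011 ] zmed 0.006
scene cork [270.9 223.1] 1352 [0.5844 0.0303 0.011 ] zmed 0.0104
```

```bash
cat >> h.py <<'E'
from scipy.spatial.transform import Rotation as Ro
from bench import r,camera
def plan(x,y,z,yaw=0.):
    "dp/rotation fractions to TCP xyz with tool pointing down, tool y axis at world azimuth yaw"
    s=r.read_state();R=Ro.from_quat(s["eef_rot"]);d=R.inv().apply(np.array([x,y,z])-s["ee_pos"])/.15
    c,n=np.cos(yaw),np.sin(yaw)
    t=Ro.from_matrix(np.array([[-n,c,0],[c,n,0],[0,0,-1.]]))
    rv=(R.inv()*t).as_rotvec()/(2*np.pi)
    print("dp",d.round(3).tolist(),"rot",rv.round(4).tolist(),"j",np.round(s["joint_positions"],2).tolist())
E
python3 -c "
from h import *
plan(.45,-.32,.22)"
```

```text
dp [2.288, -1.281, 0.014] rot [-0.0002, -0.0001, -0.2051] j [1.27, 0.33, -0.06, 1.46, 0.02, 1.35, -0.09]
```

```bash
python3 -m pendant '[{"dp":[1,-0.56,0],"rotation":[0,0,-0.1],"jaw":0.9},{"dp":[1,-0.56,0],"rotation":[0,0,-0.1],"jaw":0.9},{"dp":[1,-0.56,0],"rotation":[0,0,-0.1],"jaw":0.9},{"dp":[1,-0.56,0],"rotation":[0,0,-0.1],"jaw":0.9},{"dp":[1,-0.56,0],"rotation":[0,0,-0.1],"jaw":0.9}]'
python3 -c "
from h import *
plan(.45,-.32,.22)"
```

```text
time: 0.72
ee_pos: [0.2945, -0.4777, 0.2224]
eef_rot: [0.898, 0.439, -0.0, -0.0]
ft_force: [-1.2, -0.9, 1.1]
width: 0.0782
grip_force: 0.0
dp [1.466, 0.173, 0.016] rot [-0.0001, -0.0, -0.1052] j [1.14, 0.2, -0.24, 1.62, 0.05, 1.32, 0.24]
```

```bash
python3 -m pendant '[{"dp":[1,0.17,0.01],"rotation":[0,0,-0.105],"jaw":0.9},{"dp":[1,0.17,0.01],"rotation":[0,0,-0.105],"jaw":0.9},{"dp":[1,0.17,0.01],"rotation":[0,0,-0.105],"jaw":0.9},{"dp":[1,0.17,0.01],"rotation":[0,0,-0.105],"jaw":0.9},{"dp":[1,0.17,0.01],"rotation":[0,0,-0.105],"jaw":0.9}]'
python3 - <<'E'
from h import *
c=camera("wrist");cv2.imwrite("pics/w1.png",c["image"][:,:,::-1]);np.savez("w1.npz",**c)
print(c["mtx"].round(0).tolist(),c["T"].round(3).tolist())
plan(.48,-.354,.15)
E
```

```text
time: 1.35
ee_pos: [0.4062, -0.3758, 0.2207]
eef_rot: [0.709, 0.706, -0.0, -0.0]
ft_force: [0.3, -0.8, 0.4]
width: 0.0783
grip_force: 0.0
[[348.0, 0.0, 278.0], [0.0, 348.0, 206.0], [0.0, 0.0, 1.0]] [[1.0, -0.004, -0.002, 0.408], [-0.004, -0.963, -0.269, -0.302], [-0.0, 0.269, -0.963, 0.383], [0.0, 0.0, 0.0, 1.0]]
dp [0.149, 0.493, 0.472] rot [-0.0001, -0.0, -0.001] j [1.02, 0.2, -0.4, 1.64, 0.08, 1.32, 0.6]
```

View pics/w1.png

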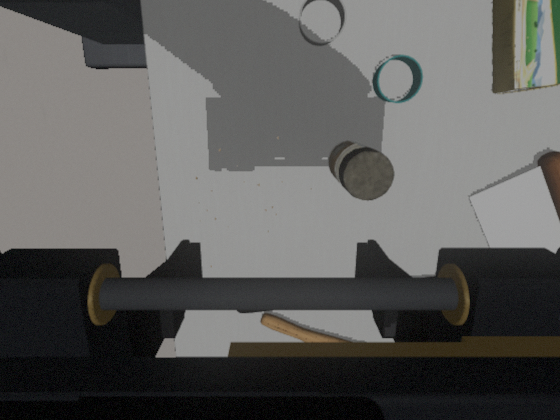

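The wrist view looks past the fingers: brown jar lid at (366,173), steel ring at (322,20), turquoise ring at (397,78).

```bash
cat >> h.py <<'E'
def ray(c,u,v,z):
    d=c["T"][:3,:3]@np.linalg.solve(c["mtx"],[u,v,1.]);o=c["T"][:3,3];return (o+d*(z-o[2])/d[2]).round(4)
def top(c,b,rad,dz=.006,zmin=.008,zmax=.2):
    P=cloud(c).reshape(-1,3);P=P[(np.hypot(*(P[:,:2]-b).T)<rad)&(P[:,2]>zmin)&(P[:,2]<zmax)]
    zt=np.percentile(P[:,2],97);Q=P[P[:,2]>zt-dz];ctr,R=cv2.minEnclosingCircle((Q[:,:2]*1000).astype(np.float32))
    print("n",len(Q),"ztop",zt.round(4),"circ",np.round(ctr,1),round(R,1),"med",np.median(Q[:,:2],0).round(4),cv2.minAreaRect((Q[:,:2]*1000).astype(np.float32)));return Q
E
python3 - <<'E'
from h import *
c=dict(np.load("w1.npz"));top(c,(.48,-.354),.05)
top(c,(.446,-.22),.045)
print(ray(c,366,173,.096))
t=dict(np.load("top0.npz"));top(t,(.48,-.354),.05)
E
```

```text
n 2049 ztop 0.0973 circ [ 483.5 -355.3] 22.0 med [ 0.4826 -0.3547] ((483.1809997558594, -355.5283203125), (42.14891052246094, 42.26567459106445), 69.02487182617188)
n 236 ztop 0.0239 circ [ 449.6 -218.9] 22.3 med [ 0.4553 -0.2241] ((449.4646301269531, -222.78746032714844), (36.606754302978516, 44.18402099609375), 89.8429946899414)
[ 0.4809 -0.3538  0.096 ]
n 111 ztop 0.1013 circ [ 481.8 -357.8] 21.1 med [ 0.4816 -0.3564] ((482.6072998046875, -358.04205322265625), (40.79667663574219, 39.1117057800293), 34.587406158447266)
```

```bash
python3 -m pendant '[{"dp":[0.139,0.509,0],"rotation":[0,0,-0.001],"jaw":0.9},{"dp":[0.139,0.509,0],"rotation":[0,0,-0.001],"jaw":0.9},{"dp":[0.139,0.509,0.4],"rotation":[0,0,-0.001],"jaw":0.9},{"dp":[0.139,0.509,0.7],"rotation":[0,0,-0.001],"jaw":0.9},{"dp":[0.139,0.509,0.9],"rotation":[0,0,-0.001],"jaw":0.9},{"dp":[0.139,0.509,1],"rotation":[0,0,-0.001],"jaw":0.9},{"dp":[0.139,0.509,1],"rotation":[0,0,-0.001],"jaw":0.9}]' 25
python3 -c "
from h import *
plan(.4825,-.355,.05)"
```

```text
time: 2.28
ee_pos: [0.4825, -0.3548, 0.0707]
eef_rot: [0.706, 0.708, -0.0, -0.001]
ft_force: [-0.7, 0.0, 0.6]
width: 0.0788
grip_force: 0.0
dp [-0.002, 0.0, 0.138] rot [-0.0002, -0.0001, 0.0005] j [0.89, 0.44, -0.42, 1.68, 0.2, 1.06, 0.42]
```

```bash
python3 -m pendant '[{"dp":[0,0,0.138],"rotation":[0,0,0],"jaw":0.9},{"dp":[0,0,0.138],"rotation":[0,0,0],"jaw":0.3},{"dp":[0,0,0.138],"rotation":[0,0,0],"jaw":0.3},{"dp":[0,0,0.138],"rotation":[0,0,0],"jaw":0.3},{"dp":[0,0,0.138],"rotation":[0,0,0],"jaw":0.3},{"dp":[0,0,0.138],"rotation":[0,0,0],"jaw":0.3}]' 25
python3 -c "
from h import *
plan(.5925,.1055,.2)"
```

```text
time: 3.02
ee_pos: [0.4832, -0.3546, 0.0507]
eef_rot: [0.705, 0.709, -0.0, 0.0]
ft_force: [-0.6, -0.9, 2.3]
width: 0.0427
grip_force: 24.9
dp [3.063, 0.745, -0.996] rot [0.0001, 0.0001, 0.0008] j [0.89, 0.46, -0.41, 1.7, 0.21, 1.03, 0.41]
```

```bash
python3 -m pendant '[{"dp":[0,0,-0.2],"rotation":[0,0,0],"jaw":0.3},{"dp":[0,0,-0.5],"rotation":[0,0,0],"jaw":0.3},{"dp":[0,0,-0.8],"rotation":[0,0,0],"jaw":0.3},{"dp":[0.3,0.1,-0.8],"rotation":[0,0,0],"jaw":0.3},{"dp":[0.65,0.3,-0.8],"rotation":[0,0,0],"jaw":0.3},{"dp":[1,0.5,-0.8],"rotation":[0,0,0],"jaw":0.3}]'
python3 -m pendant '[{"dp":[0.3,0.1,0],"rotation":[0,0,0],"jaw":0.3},{"dp":[0.65,0.2,0],"rotation":[0,0,0],"jaw":0.3},{"dp":[1,0.2,0],"rotation":[0,0,0],"jaw":0.3},{"dp":[1,0.2,0],"rotation":[0,0,0],"jaw":0.3}]'
python3 - <<'E'
from h import *
c=camera("wrist");cv2.imwrite("pics/w2.png",c["image"][:,:,::-1]);np.savez("w2.npz",**c)
plan(.5925,.1055,.12)
E
```

```text
time: 3.78
ee_pos: [0.5577, -0.2027, 0.1705]
eef_rot: [0.706, 0.709, -0.0, 0.0]
ft_force: [0.8, -1.2, -1.0]
width: 0.0428
grip_force: 24.9
time: 4.28
ee_pos: [0.5864, -0.0479, 0.1706]
eef_rot: [0.702, 0.712, 0.001, -0.001]
ft_force: [0.6, -0.8, -1.4]
width: 0.043
grip_force: 24.9
dp [1.046, 0.051, 0.336] rot [-0.0, -0.0001, 0.0015] j [0.49, 0.34, -0.59, 1.61, 0.2, 1.25, -0.12]
```

View pics/w2.png

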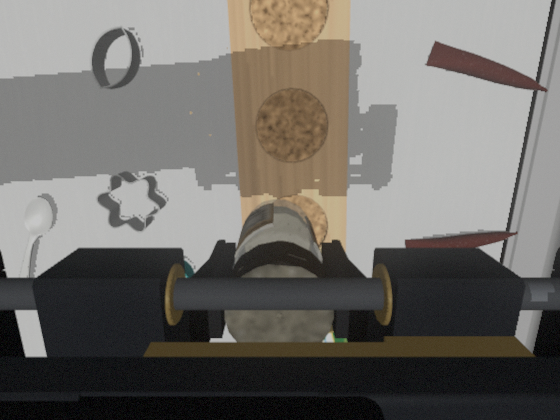

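The jar is held upright. The middle hollow is at (292,125), the left (timer-side) hollow is at about (289,10), cut by the image edge, and the right one is behind the jar.

```bash
cat >> h.py <<'E'
def hollows(c,guess):
    "fit an ellipse to each dark cork patch, plane z=.011/.016"
    h=cv2.cvtColor(c["image"],cv2.COLOR_RGB2HSV);W=cloud(c)
    for g in guess:
        m=np.hypot(W[...,0]-g[0],W[...,1]-g[1])<.04
        Q=W[m];f=Q[(Q[:,2]<.0135)&(Q[:,2]>.007)]
        ctr,R=cv2.minEnclosingCircle((f[:,:2]*1000).astype(np.float32))
        k=np.median(f[:,:2],0);f=f[np.hypot(*(f[:,:2]-k).T)<.034]
        print(g,"n",len(f),"circ",np.round(ctr,1),round(R,1),"mean",f[:,:2].mean(0).round(4),"floor",np.median(f[:,2]).round(4),"rim",np.median(Q[Q[:,2]>.0135][:,2]).round(4))
E
python3 - <<'E'
from h import *
c=dict(np.load("w2.npz"))
hollows(c,[(.593,.0103),(.591,.1055)])
W=cloud(c);P=W[:,200:380][:200].reshape(-1,3);Q=P[(P[:,2]>.0135)&(P[:,2]<.02)]
for a in np.arange(-.03,.14,.02):
    s=Q[abs(Q[:,1]-a)<.004];print(a.round(2),np.percentile(s[:,0],[1,99]).round(4))
t=dict(np.load("top0.npz"));hollows(t,[(.593,.0103),(.591,.1055),(.595,-.0836)])
E
```

```text
(0.593, 0.0103) n 4019 circ [599.   11.8] 32.1 mean [0.599  0.0125] floor 0.0116 rim 0.2678
(0.591, 0.1055) n 3089 circ [594.3 106.6] 32.0 mean [0.5946 0.0972] floor 0.0117 rim 0.0162
-0.03 [0.5521 0.6502]
-0.01 [0.5507 0.6495]
0.01 [0.5494 0.6483]
0.03 [0.5488 0.6478]
0.05 [0.5483 0.6458]
0.07 [0.5471 0.6453]
0.09 [0.5458 0.6445]
0.11 [0.5448 0.6441]Traceback (most recent call last):
  File "<stdin>", line 6, in <module>
    return _quantile_unchecked(
        a, q, axis, out, overwrite_input, method, keepdims, weights)
    return _ureduce(a,
                    func=_quantile_ureduce_func,
    ...<5 lines>...
                    overwrite_input=overwrite_input,
                    method=method)
    r = func(a, **kwargs)
    result = _quantile(arr,
                       quantiles=q,
    ...<2 lines>...
                       out=out,
                       weights=wgt)
    slices_having_nans = np.isnan(arr[-1, ...])
                                  ~~~^^^^^^^^^
IndexError: index -1 is out of bounds for axis 0 with size 0
```

```bash
python3 -m pendant '[{"dp":[0.3,0.05,0],"rotation":[0,0,0.0015],"jaw":0.3},{"dp":[0.6,0.05,0],"rotation":[0,0,0.0015],"jaw":0.3},{"dp":[0.9,0.05,0],"rotation":[0,0,0.0015],"jaw":0.3},{"dp":[1,0.05,0],"rotation":[0,0,0.0015],"jaw":0.3},{"dp":[1,0.05,0.2],"rotation":[0,0,0.0015],"jaw":0.3},{"dp":[1,0.05,0.4],"rotation":[0,0,0.0015],"jaw":0.3},{"dp":[1,0.05,0.5],"rotation":[0,0,0.0015],"jaw":0.3},{"dp":[1,0.05,0.5],"rotation":[0,0,0.0015],"jaw":0.3}]'
python3 - <<'E'
from h import *
plan(.594,.1065,.062)
c=camera("wrist")
W=cloud(c);P=W.reshape(-1,3);Q=P[(abs(P[:,0]-.594)<.03)&(abs(P[:,1]-.1065)<.04)&(P[:,2]>.03)&(P[:,2]<.15)]
print(Q.min(0),Q.max(0))
E
```

```text
time: 5.32
ee_pos: [0.5929, 0.095, 0.0946]
eef_rot: [0.709, 0.705, -0.001, -0.0]
ft_force: [0.5, 0.3, -1.3]
width: 0.0426
grip_force: 24.9
dp [0.077, 0.007, 0.217] rot [-0.0003, 0.0001, -0.0009] j [0.26, 0.45, -0.62, 1.65, 0.29, 1.13, -0.44]
[0.56410717 0.08005118 0.04594976] [0.62399543 0.11690578 0.14995909]
```

```bash
python3 -m pendant '[{"dp":[0.077,0.007,0],"rotation":[0,0,-0.001],"jaw":0.3},{"dp":[0.077,0.007,0.1],"rotation":[0,0,-0.001],"jaw":0.3},{"dp":[0.077,0.007,0.17],"rotation":[0,0,-0.001],"jaw":0.3},{"dp":[0.077,0.007,0.2],"rotation":[0,0,-0.001],"jaw":0.3},{"dp":[0.077,0.007,0.2],"rotation":[0,0,-0.001],"jaw":0.3}]'
python3 -c "
from h import *
plan(.594,.1065,.062)"
```

```text
time: 6.0
ee_pos: [0.594, 0.1075, 0.0648]
eef_rot: [0.706, 0.708, -0.0, -0.0]
ft_force: [-0.1, 0.2, -1.4]
width: 0.0427
grip_force: 24.9
dp [-0.007, -0.0, 0.019] rot [-0.0001, 0.0, 0.0003] j [0.23, 0.5, -0.61, 1.66, 0.31, 1.08, -0.48]
```

```bash
python3 -m pendant '[{"dp":[0,0,0.02],"rotation":[0,0,0],"jaw":0.3},{"dp":[0,0,0.02],"rotation":[0,0,0],"jaw":0.3},{"dp":[0,0,0.02],"rotation":[0,0,0],"jaw":0.3}]'
python3 -m pendant '[{"dp":[0,0,0],"rotation":[0,0,0],"jaw":0.8},{"dp":[0,0,0],"rotation":[0,0,0],"jaw":0.8},{"dp":[0,0,0],"rotation":[0,0,0],"jaw":0.8},{"dp":[0,0,-0.3],"rotation":[0,0,0],"jaw":0.8},{"dp":[0,0,-0.6],"rotation":[0,0,0],"jaw":0.8},{"dp":[0,0,-0.9],"rotation":[0,0,0],"jaw":0.8},{"dp":[0.3,-0.2,-1],"rotation":[0,0,0],"jaw":0.8}]'
python3 -c "
from h import *
plan(.437,.130,.22)"
```

```text
time: 6.38
ee_pos: [0.5944, 0.1077, 0.0625]
eef_rot: [0.706, 0.708, 0.0, 0.0]
ft_force: [0.4, -0.7, -1.4]
width: 0.0428
grip_force: 24.9
time: 7.25
ee_pos: [0.5669, 0.1498, 0.2151]
eef_rot: [0.709, 0.705, 0.001, 0.002]
ft_force: [-0.4, 1.2, -0.1]
width: 0.0699
grip_force: 0.0
dp [-0.136, -0.865, -0.037] rot [0.0007, 0.0, -0.0008] j [0.22, 0.32, -0.68, 1.55, 0.21, 1.34, -0.49]
```

```bash
python3 -m pendant '[{"dp":[0.1,-0.4,0],"rotation":[0,0,0],"jaw":0.9},{"dp":[0.1,-0.8,0],"rotation":[0,0,0],"jaw":0.9},{"dp":[0.1,-0.86,0],"rotation":[0,0,0],"jaw":0.9},{"dp":[0.1,-0.86,0],"rotation":[0,0,0],"jaw":0.9}]'
python3 - <<'E'
from h import *
c=camera("wrist");cv2.imwrite("pics/w3.png",c["image"][:,:,::-1]);np.savez("w3.npz",**c)
top(c,(.437,.203),.05)
W=cloud(c);P=W.reshape(-1,3);Q=P[(np.hypot(P[:,0]-.422,P[:,1]-.36)<.06)&(P[:,2]>.006)];print(len(Q))
if len(Q)>9:print(np.percentile(Q[:,2],99),cv2.minAreaRect((Q[:,:2]*1000).astype(np.float32)))
plan(.437,.203,.055)
E
```

```text
time: 7.75
ee_pos: [0.4355, 0.1671, 0.2129]
eef_rot: [0.706, 0.708, 0.0, 0.001]
ft_force: [0.2, -0.3, -0.5]
width: 0.0782
grip_force: 0.0
n 2489 ztop 0.0997 circ [440.3 204.4] 22.6 med [0.4406 0.205 ] ((440.3763427734375, 204.4111328125), (44.020782470703125, 44.414947509765625), 0.7390680313110352)
9
dp [0.239, 0.005, 1.052] rot [0.0002, 0.0, 0.0002] j [0.28, 0.03, -0.75, 1.84, 0.02, 1.28, -0.47]
```

View pics/w3.png

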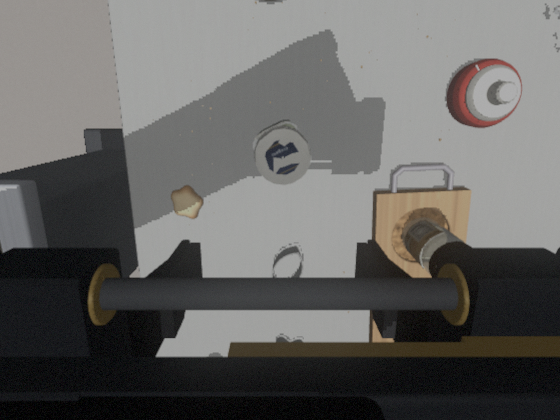

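The cinnamon jar stands in its hollow at about (425,240), with the timer untouched at (487,93). The sugar jar's white lid is at (283,155).

```bash
python3 -m pendant '[{"dp":[0.25,0.03,0],"rotation":[0,0,0],"jaw":0.95},{"dp":[0.25,0.03,0.2],"rotation":[0,0,0],"jaw":0.95},{"dp":[0.25,0.03,0.5],"rotation":[0,0,0],"jaw":0.95},{"dp":[0.25,0.03,0.8],"rotation":[0,0,0],"jaw":0.95},{"dp":[0.25,0.03,1],"rotation":[0,0,0],"jaw":0.95},{"dp":[0.25,0.03,1],"rotation":[0,0,0],"jaw":0.95}]'
python3 -c "
from h import *
plan(.44,.2045,.05)"
```

```text
time: 8.55
ee_pos: [0.439, 0.2045, 0.0602]
eef_rot: [0.707, 0.708, -0.002, -0.002]
ft_force: [-0.6, 0.4, 0.5]
width: 0.0825
grip_force: 0.0
dp [-0.0, 0.007, 0.068] rot [-0.0008, -0.0, 0.0003] j [0.16, 0.28, -0.76, 1.97, 0.23, 0.98, -0.71]
```

```bash
python3 -m pendant '[{"dp":[0,0.005,0.068],"rotation":[0,0,0],"jaw":0.95},{"dp":[0,0.005,0.068],"rotation":[0,0,0],"jaw":0.3},{"dp":[0,0.005,0.068],"rotation":[0,0,0],"jaw":0.3},{"dp":[0,0.005,0.068],"rotation":[0,0,0],"jaw":0.3},{"dp":[0,0.005,0.068],"rotation":[0,0,0],"jaw":0.3},{"dp":[0,0.005,0.068],"rotation":[0,0,0],"jaw":0.3},{"dp":[0,0.005,0.068],"rotation":[0,0,0],"jaw":0.3}]'
python3 -c "
from h import *
plan(.6035,-.083,.2)"
```

```text
time: 9.43
ee_pos: [0.4405, 0.205, 0.0524]
eef_rot: [0.706, 0.708, 0.0, 0.0]
ft_force: [-1.5, 1.0, 4.7]
width: 0.0503
grip_force: 25.0
dp [-1.923, 1.083, -0.984] rot [0.0001, -0.0, 0.0004] j [0.16, 0.29, -0.76, 1.97, 0.25, 0.97, -0.72]
```

```bash
python3 -m pendant '[{"dp":[0,0,-0.25],"rotation":[0,0,0],"jaw":0.3},{"dp":[0,0,-0.5],"rotation":[0,0,0],"jaw":0.3},{"dp":[0,0,-0.8],"rotation":[0,0,0],"jaw":0.3},{"dp":[-0.3,0.1,-0.9],"rotation":[0,0,0],"jaw":0.3},{"dp":[-0.65,0.3,-0.9],"rotation":[0,0,0],"jaw":0.3},{"dp":[-1,0.5,-0.9],"rotation":[0,0,0],"jaw":0.3},{"dp":[-1,0.5,-0.9],"rotation":[0,0,0],"jaw":0.3}]'
python3 -c "
from h import *
plan(.6035,-.083,.12)"
```

```text
time: 10.3
ee_pos: [0.5169, 0.0498, 0.1863]
eef_rot: [0.709, 0.705, -0.001, -0.0]
ft_force: [0.1, 0.6, -0.3]
width: 0.0505
grip_force: 25.0
dp [-0.881, 0.583, 0.442] rot [-0.0002, 0.0002, -0.0009] j [0.41, 0.18, -0.66, 1.76, 0.12, 1.24, -0.28]
```

```bash
python3 -m pendant '[{"dp":[-0.3,0.2,0],"rotation":[0,0,-0.001],"jaw":0.3},{"dp":[-0.6,0.4,0],"rotation":[0,0,-0.001],"jaw":0.3},{"dp":[-0.88,0.58,0],"rotation":[0,0,-0.001],"jaw":0.3},{"dp":[-0.88,0.58,0.2],"rotation":[0,0,-0.001],"jaw":0.3},{"dp":[-0.88,0.58,0.4],"rotation":[0,0,-0.001],"jaw":0.3},{"dp":[-0.88,0.58,0.5],"rotation":[0,0,-0.001],"jaw":0.3},{"dp":[-0.88,0.58,0.5],"rotation":[0,0,-0.001],"jaw":0.3}]'
python3 - <<'E'
from h import *
plan(.6035,-.083,.064)
c=camera("wrist");cv2.imwrite("pics/w4.png",c["image"][:,:,::-1]);np.savez("w4.npz",**c)
hollows(c,[(.599,.012),(.594,.107)]);top(c,(.594,.107),.035,zmin=.05,zmax=.12)
E
```

```text
time: 11.18
ee_pos: [0.6023, -0.0762, 0.1114]
eef_rot: [0.704, 0.71, -0.0, -0.001]
ft_force: [0.2, 0.0, -0.4]
width: 0.0507
grip_force: 25.0
dp [-0.046, 0.008, 0.316] rot [-0.0003, -0.0001, 0.0014] j [0.49, 0.43, -0.55, 1.62, 0.24, 1.16, -0.11]
(0.599, 0.012) n 6589 circ [598.7  12. ] 32.3 mean [0.5988 0.0127] floor 0.0117 rim 0.0162
(0.594, 0.107) n 0 circ [0. 0.] 0.0 mean [nan nan] floor nan rim 0.0155
  return _methods._mean(a, axis=axis, dtype=dtype,
  ret = um.true_divide(
h.py:29: RuntimeWarning: Mean of empty slice.
  print(g,"n",len(f),"circ",np.round(ctr,1),round(R,1),"mean",f[:,:2].mean(0).round(4),"floor",np.median(f[:,2]).round(4),"rim",np.median(Q[Q[:,2]>.0135][:,2]).round(4))
  ret = ret.dtype.type(ret / rcount)
Traceback (most recent call last):
  File "h.py", line 19, in top
    zt=np.percentile(P[:,2],97);Q=P[P[:,2]>zt-dz];ctr,R=cv2.minEnclosingCircle((Q[:,:2]*1000).astype(np.float32))
IndexError: index -1 is out of bounds for axis 0 with size 0
```

View pics/w4.png

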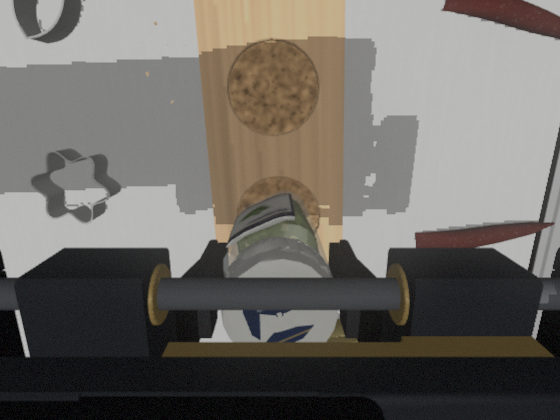

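The sugar jar is in hand above the right hollow and the middle hollow (273,87) is clear. I'm checking the jar's uprightness from the depth before lowering it.

```bash
python3 - <<'E'
from h import *
c=dict(np.load("w4.npz"));P=cloud(c)[195:360,215:345].reshape(-1,3)
P=P[(abs(P[:,0]-.603)<.035)&(abs(P[:,1]+.076)<.035)]
for z in np.arange(.05,.17,.01):
    q=P[abs(P[:,2]-z)<.005]
    if len(q)>30:print(z.round(3),len(q),np.percentile(q[:,0],[2,98]).round(4),np.percentile(q[:,1],[2,98]).round(4))
E
```

```text
0.06 38 [0.5803 0.6272] [-0.0744 -0.054 ]
0.07 130 [0.5802 0.6274] [-0.0746 -0.0521]
0.08 305 [0.5792 0.6263] [-0.0722 -0.0499]
0.09 361 [0.5794 0.6263] [-0.0718 -0.05  ]
0.1 423 [0.5796 0.6264] [-0.072  -0.0501]
0.11 604 [0.5739 0.6342] [-0.0743 -0.05  ]
0.12 1024 [0.5741 0.6339] [-0.0749 -0.0505]
0.13 1504 [0.5765 0.6318] [-0.074  -0.0513]
0.14 1000 [0.5775 0.6306] [-0.0708 -0.0532]
0.15 1204 [0.5786 0.6293] [-0.0838 -0.054 ]
0.16 4802 [0.5841 0.6249] [-0.0892 -0.0552]
```

```bash
python3 -m pendant '[{"dp":[-0.06,0.008,0],"rotation":[0,0,0.0014],"jaw":0.3},{"dp":[-0.06,0.008,0.12],"rotation":[0,0,0.0014],"jaw":0.3},{"dp":[-0.06,0.008,0.22],"rotation":[0,0,0.0014],"jaw":0.3},{"dp":[-0.06,0.008,0.3],"rotation":[0,0,0.0014],"jaw":0.3},{"dp":[-0.06,0.008,0.3],"rotation":[0,0,0.0014],"jaw":0.3},{"dp":[-0.06,0.008,0.3],"rotation":[0,0,0.0014],"jaw":0.3}]'
python3 -c "
from h import *
plan(.6035,-.085,.0635)"
```

```text
time: 11.98
ee_pos: [0.6045, -0.0855, 0.0674]
eef_rot: [0.707, 0.707, 0.0, 0.0]
ft_force: [0.0, -0.9, -0.3]
width: 0.0508
grip_force: 25.0
dp [0.004, -0.007, 0.026] rot [0.0001, -0.0, -0.0] j [0.48, 0.49, -0.53, 1.65, 0.27, 1.08, -0.13]
```

```bash
python3 -m pendant '[{"dp":[0,-0.005,0.025],"rotation":[0,0,0],"jaw":0.3},{"dp":[0,-0.005,0.025],"rotation":[0,0,0],"jaw":0.3},{"dp":[0,-0.005,0.025],"rotation":[0,0,0],"jaw":0.3}]'
python3 -m pendant '[{"dp":[0,0,0],"rotation":[0,0,0],"jaw":0.85},{"dp":[0,0,0],"rotation":[0,0,0],"jaw":0.85},{"dp":[0,0,0],"rotation":[0,0,0],"jaw":0.85},{"dp":[0,0,-0.3],"rotation":[0,0,0],"jaw":0.85},{"dp":[0,0,-0.6],"rotation":[0,0,0],"jaw":0.85},{"dp":[0,0,-0.9],"rotation":[0,0,0],"jaw":0.85},{"dp":[-0.3,-0.3,-1],"rotation":[0,0,0],"jaw":0.85},{"dp":[-0.6,-0.7,-1],"rotation":[0,0,0],"jaw":0.85}]'
python3 -c "
from h import *
plan(.449,-.26,.15)"
```

```text
time: 12.35
ee_pos: [0.6035, -0.0858, 0.0635]
eef_rot: [0.707, 0.707, -0.0, 0.0]
ft_force: [-0.6, -1.1, -0.5]
width: 0.051
grip_force: 25.0
time: 13.35
ee_pos: [0.5105, -0.1674, 0.2146]
eef_rot: [0.707, 0.707, 0.001, 0.001]
ft_force: [0.3, -1.1, 0.1]
width: 0.0735
grip_force: 0.0
dp [-0.617, -0.411, 0.43] rot [0.0004, 0.0001, 0.0001] j [0.71, 0.18, -0.54, 1.68, 0.1, 1.3, 0.16]
```

```bash
python3 -m pendant '[{"dp":[-0.3,-0.2,0.2],"rotation":[0,0,0],"jaw":0.75},{"dp":[-0.6,-0.4,0.4],"rotation":[0,0,0],"jaw":0.75},{"dp":[-0.6,-0.4,0.4],"rotation":[0,0,0],"jaw":0.75},{"dp":[-0.6,-0.4,0.4],"rotation":[0,0,0],"jaw":0.75}]'
python3 - <<'E'
from h import *
c=camera("wrist");cv2.imwrite("pics/w5.png",c["image"][:,:,::-1]);np.savez("w5.npz",**c)
top(c,(.449,-.219),.032,dz=.008,zmax=.03)
plan(.449,-.219,.01)
E
```

```text
time: 13.85
ee_pos: [0.4511, -0.256, 0.1537]
eef_rot: [0.707, 0.707, 0.0, 0.0]
ft_force: [0.9, 0.6, 0.2]
width: 0.0653
grip_force: 0.0
n 378 ztop 0.0241 circ [ 449.5 -219.1] 22.2 med [ 0.4489 -0.2248] ((449.38629150390625, -219.2166748046875), (43.929725646972656, 43.176151275634766), 89.73615264892578)
dp [0.243, -0.019, 0.96] rot [0.0002, 0.0, 0.0002] j [0.85, 0.18, -0.46, 1.81, 0.09, 1.17, 0.36]
```

View pics/w5.png

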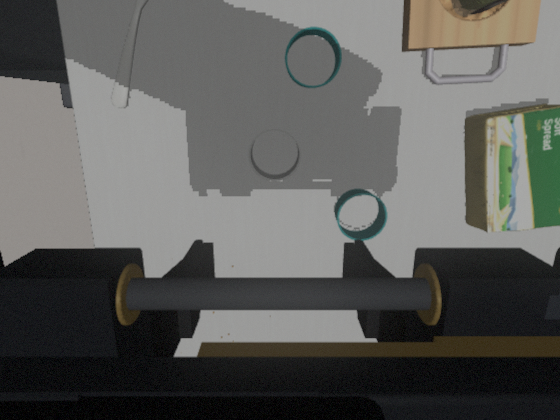

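The steel ring is at (275,153), with turquoise rings at (313,57) and (360,214) clear of the finger paths.

```bash
python3 -m pendant '[{"dp":[0.247,-0.011,0.1],"rotation":[0,0,0],"jaw":0.75},{"dp":[0.247,-0.011,0.4],"rotation":[0,0,0],"jaw":0.75},{"dp":[0.247,-0.011,0.7],"rotation":[0,0,0],"jaw":0.75},{"dp":[0.247,-0.011,0.85],"rotation":[0,0,0],"jaw":0.75},{"dp":[0.247,-0.011,0.9],"rotation":[0,0,0],"jaw":0.75},{"dp":[0.247,-0.011,0.9],"rotation":[0,0,0],"jaw":0.75}]' 12
python3 -c "
from h import *
plan(.4495,-.219,.0085)"
```

```text
time: 14.65
ee_pos: [0.4499, -0.2189, 0.0189]
eef_rot: [0.707, 0.707, 0.0, 0.0]
ft_force: [0.4, -0.1, 0.3]
width: 0.0656
grip_force: 0.0
dp [-0.001, -0.003, 0.069] rot [0.0001, 0.0, 0.0002] j [0.78, 0.32, -0.47, 1.97, 0.19, 0.89, 0.22]
```

```bash
python3 -m pendant '[{"dp":[0,-0.002,0.07],"rotation":[0,0,0],"jaw":0.75},{"dp":[0,-0.002,0.07],"rotation":[0,0,0],"jaw":0.3},{"dp":[0,-0.002,0.07],"rotation":[0,0,0],"jaw":0.3},{"dp":[0,-0.002,0.07],"rotation":[0,0,0],"jaw":0.3},{"dp":[0,-0.002,0.07],"rotation":[0,0,0],"jaw":0.3},{"dp":[0,-0.002,0.07],"rotation":[0,0,0],"jaw":0.3}]' 12
python3 -c "
from h import *
print(r.read_state()['ee_pos'])"
python3 -m pendant '[{"dp":[0,0,-0.3],"rotation":[0,0,0],"jaw":0.3},{"dp":[0,0,-0.7],"rotation":[0,0,0],"jaw":0.3},{"dp":[0.1,0.1,-1],"rotation":[0,0,0],"jaw":0.3},{"dp":[0.4,0.4,-1],"rotation":[0,0,0],"jaw":0.3},{"dp":[0.7,0.7,-1],"rotation":[0,0,0],"jaw":0.3},{"dp":[1,1,-1],"rotation":[0,0,0],"jaw":0.3},{"dp":[1,1,-1],"rotation":[0,0,0],"jaw":0.3}]'
python3 -c "
from h import *
plan(.599,.012,.15)"
```

```text
time: 15.4
ee_pos: [0.4488, -0.2195, 0.008]
eef_rot: [0.707, 0.707, -0.0, 0.0]
ft_force: [-1.4, -0.7, 2.7]
width: 0.0432
grip_force: 12.0
[ 0.44882378 -0.21954867  0.00802642]
time: 16.27
ee_pos: [0.6005, -0.0639, 0.1572]
eef_rot: [0.705, 0.709, 0.001, -0.001]
ft_force: [0.3, 0.5, -0.9]
width: 0.0434
grip_force: 12.0
dp [0.506, -0.007, 0.05] rot [0.0, -0.0005, 0.001] j [0.5, 0.39, -0.59, 1.58, 0.22, 1.24, -0.12]
```

```bash
python3 -m pendant '[{"dp":[0.25,-0.007,0],"rotation":[0,0,0.001],"jaw":0.3},{"dp":[0.505,-0.007,0],"rotation":[0,0,0.001],"jaw":0.3},{"dp":[0.505,-0.007,0.1],"rotation":[0,0,0.001],"jaw":0.3},{"dp":[0.505,-0.007,0.35],"rotation":[0,0,0.001],"jaw":0.3},{"dp":[0.505,-0.007,0.6],"rotation":[0,0,0.001],"jaw":0.3},{"dp":[0.505,-0.007,0.75],"rotation":[0,0,0.001],"jaw":0.3},{"dp":[0.505,-0.007,0.75],"rotation":[0,0,0.001],"jaw":0.3}]'
python3 - <<'E'
from h import *
plan(.599,.012,.0195)
c=camera("wrist");cv2.imwrite("pics/w6.png",c["image"][:,:,::-1]);np.savez("w6.npz",**c)
E
```

```text
time: 17.15
ee_pos: [0.596, 0.0046, 0.0432]
eef_rot: [0.71, 0.704, -0.002, -0.001]
ft_force: [0.5, -0.1, 0.1]
width: 0.0428
grip_force: 12.0
dp [0.049, 0.02, 0.158] rot [-0.0006, 0.0001, -0.0013] j [0.38, 0.5, -0.58, 1.7, 0.31, 1.04, -0.32]
```

View pics/w6.png

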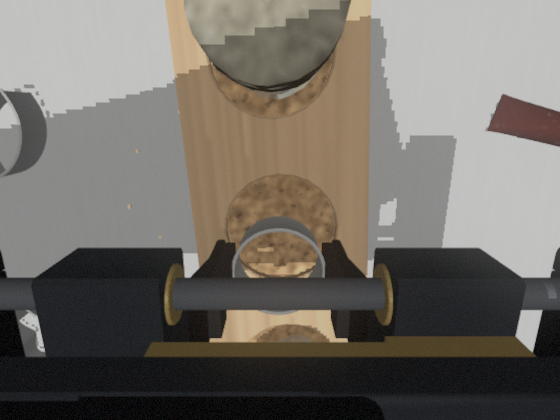

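The ring is held level at (278,262), between the fingers and above the middle hollow (280,222). The cinnamon jar stands at the top of the image.

```bash
python3 -m pendant '[{"dp":[0,0,0.05],"rotation":[0,0,0],"jaw":0.3},{"dp":[0,0,0.06],"rotation":[0,0,0],"jaw":0.3},{"dp":[0,0,0.06],"rotation":[0,0,0],"jaw":0.3},{"dp":[0,0,0.06],"rotation":[0,0,0],"jaw":0.3}]'
python3 -c "
from h import *
plan(.599,.012,.0205)"
```

```text
time: 17.7
ee_pos: [0.5979, 0.0063, 0.0366]
eef_rot: [0.709, 0.705, 0.0, 0.0]
ft_force: [-0.3, 0.1, -0.2]
width: 0.0427
grip_force: 12.0
dp [0.038, 0.007, 0.107] rot [0.0001, 0.0, -0.001] j [0.38, 0.51, -0.58, 1.7, 0.32, 1.02, -0.32]
```

```bash
python3 -m pendant '[{"dp":[0.038,0.007,0],"rotation":[0,0,-0.001],"jaw":0.3},{"dp":[0.038,0.007,0.05],"rotation":[0,0,-0.001],"jaw":0.3},{"dp":[0.038,0.007,0.107],"rotation":[0,0,-0.001],"jaw":0.3},{"dp":[0.038,0.007,0.107],"rotation":[0,0,-0.001],"jaw":0.3},{"dp":[0.038,0.007,0.107],"rotation":[0,0,-0.001],"jaw":0.3}]'
python3 -c "
from h import *
plan(.599,.012,.019)"
```

```text
time: 18.32
ee_pos: [0.5985, 0.0119, 0.02]
eef_rot: [0.707, 0.707, -0.0, -0.0]
ft_force: [-0.1, -0.3, -0.4]
width: 0.0429
grip_force: 12.0
dp [0.001, 0.003, 0.006] rot [-0.0001, 0.0, -0.0001] j [0.36, 0.54, -0.57, 1.71, 0.34, 1.0, -0.34]
```

```bash
python3 -m pendant '[{"dp":[0,0,0.004],"rotation":[0,0,0],"jaw":0.3},{"dp":[0,0,0.004],"rotation":[0,0,0],"jaw":0.7},{"dp":[0,0,0.004],"rotation":[0,0,0],"jaw":0.7},{"dp":[0,0,0.004],"rotation":[0,0,0],"jaw":0.7},{"dp":[0,0,-0.3],"rotation":[0,0,0],"jaw":0.7},{"dp":[0,0,-0.6],"rotation":[0,0,0],"jaw":0.7},{"dp":[0,0,-1],"rotation":[0,0,0],"jaw":0.7},{"dp":[0,-0.3,-1],"rotation":[0,0,0],"jaw":0.7}]'
python3 -m pendant '[{"dp":[0.4,-0.2,-0.1],"rotation":[0,0,0],"jaw":0.7},{"dp":[0.8,-0.6,-0.2],"rotation":[0,0,0],"jaw":0.7},{"dp":[1,-0.9,-0.2],"rotation":[0,0,0],"jaw":0.7},{"dp":[1,-0.9,-0.2],"rotation":[0,0,0],"jaw":0.7}]'
python3 -c "
from h import *
plan(.43,.31,.19)"
```

```text
time: 19.32
ee_pos: [0.5576, 0.0129, 0.1753]
eef_rot: [0.707, 0.707, 0.004, 0.003]
ft_force: [-0.9, 0.5, -0.3]
width: 0.0609
grip_force: 0.0
time: 19.82
ee_pos: [0.4166, 0.1644, 0.2007]
eef_rot: [0.706, 0.708, 0.0, 0.001]
ft_force: [1.1, -0.9, 0.7]
width: 0.061
grip_force: 0.0
dp [0.97, 0.093, 0.07] rot [0.0002, 0.0002, 0.0006] j [0.34, -0.01, -0.8, 1.9, -0.01, 1.25, -0.45]
```

```bash
python3 -m pendant '[{"dp":[0.4,0.09,0.07],"rotation":[0,0,0],"jaw":0.7},{"dp":[0.8,0.09,0.07],"rotation":[0,0,0],"jaw":0.7},{"dp":[0.97,0.09,0.07],"rotation":[0,0,0],"jaw":0.7},{"dp":[0.97,0.09,0.07],"rotation":[0,0,0],"jaw":0.7},{"dp":[0.97,0.09,0.07],"rotation":[0,0,0],"jaw":0.7}]'
python3 - <<'E'
from h import *
c=camera("wrist");cv2.imwrite("pics/w7.png",c["image"][:,:,::-1]);np.savez("w7.npz",**c)
s=camera("scene");np.savez("s7.npz",**s)
print(r.read_state()["ee_pos"])
top(c,(.422,.358),.05,dz=.03);top(s,(.422,.358),.05,dz=.03)
E
```

```text
time: 20.45
ee_pos: [0.433, 0.3063, 0.1894]
eef_rot: [0.708, 0.706, -0.0, 0.0]
ft_force: [-0.0, 0.3, 0.3]
width: 0.0609
grip_force: 0.0
[0.43304476 0.30603325 0.18959062]
n 205 ztop 0.1966 circ [399.6 314.7] 5.5 med [0.4003 0.3166] ((400.7142028808594, 316.3476257324219), (4.554788589477539, 11.02645492553711), 55.8140869140625)
n 15 ztop 0.1899 circ [397.  317.9] 5.9 med [0.3968 0.3176] ((396.89874267578125, 317.5940856933594), (1.9612479209899902, 11.793910026550293), 76.57752227783203)
```

View pics/w7.png

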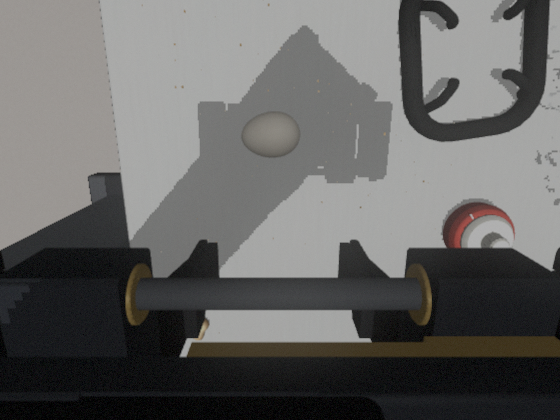

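The egg lies at (271,134) with its long axis nearly along image x, which is world x, so the fingers must close along y.

```bash
python3 - <<'E'
from h import *
c=dict(np.load("w7.npz"));W=cloud(c);P=W[100:175,225:315];m=(P[...,2]>.006)&(P[...,2]<.06)
Q=P[m];print(len(Q),"ztop",np.percentile(Q[:,2],98))
print(cv2.minAreaRect((Q[:,:2]*1000).astype(np.float32)))
for lo in(.02,.03):
    q=Q[Q[:,2]>lo];e=cv2.fitEllipse(cv2.convexHull((q[:,:2]*1000).astype(np.float32)));print(lo,e)
print(Q[Q[:,2]>np.percentile(Q[:,2],90)].mean(0))
E
```

```text
2108 ztop 0.04267819103992934
((427.11712646484375, 357.8979187011719), (52.647708892822266, 40.55540466308594), 0.38415777683258057)
0.02 ((428.00146484375, 357.59765625), (41.23366928100586, 53.91877746582031), 93.5020980834961)
0.03 ((427.7107849121094, 357.3773498535156), (38.7653923034668, 50.088470458984375), 94.08101654052734)
[0.42824786 0.35729256 0.04227174]
```

```bash
python3 -c "
from h import *
plan(.4275,.3575,.09,1.63)"
```

```text
dp [0.344, -0.038, 0.664] rot [-0.0001, 0.0001, -0.2598] j [0.1, 0.26, -0.91, 1.72, 0.21, 1.27, -0.87]
```

```bash
python3 -m pendant '[{"dp":[0.344,-0.038,0.2],"rotation":[0,0,-0.26],"jaw":0.8},{"dp":[0.344,-0.038,0.3],"rotation":[0,0,-0.26],"jaw":0.8},{"dp":[0.344,-0.038,0.4],"rotation":[0,0,-0.26],"jaw":0.8},{"dp":[0.344,-0.038,0.5],"rotation":[0,0,-0.26],"jaw":0.8},{"dp":[0.344,-0.038,0.66],"rotation":[0,0,-0.26],"jaw":0.8},{"dp":[0.344,-0.038,0.66],"rotation":[0,0,-0.26],"jaw":0.8},{"dp":[0.344,-0.038,0.66],"rotation":[0,0,-0.26],"jaw":0.8},{"dp":[0.344,-0.038,0.66],"rotation":[0,0,-0.26],"jaw":0.8}]' 10
python3 -m pendant '[{"dp":[0,0,0],"rotation":[0,0,-0.022],"jaw":0.8},{"dp":[0,0,0],"rotation":[0,0,-0.022],"jaw":0.8},{"dp":[0,0,0],"rotation":[0,0,-0.022],"jaw":0.8}]'
python3 -c "
from h import *
plan(.4275,.3575,.012,1.63)"
```

```text
time: 21.55
ee_pos: [0.4275, 0.3578, 0.0907]
eef_rot: [0.033, 0.999, -0.0, 0.0]
ft_force: [-0.4, -0.3, -0.2]
width: 0.0694
grip_force: 0.0
time: 21.92
ee_pos: [0.4271, 0.3585, 0.0907]
eef_rot: [-0.031, 1.0, -0.0, 0.0]
ft_force: [-0.5, 0.4, -0.5]
width: 0.0697
grip_force: 0.0
dp [-0.002, -0.007, 0.525] rot [-0.0001, 0.0001, 0.0006] j [0.13, 0.58, -1.16, 1.75, 0.57, 1.2, 0.44]
```

```bash
python3 -m pendant '[{"dp":[0,-0.007,0.2],"rotation":[0,0,0],"jaw":0.8},{"dp":[0,-0.007,0.4],"rotation":[0,0,0],"jaw":0.8},{"dp":[0,-0.007,0.52],"rotation":[0,0,0],"jaw":0.8},{"dp":[0,-0.007,0.525],"rotation":[0,0,0],"jaw":0.8},{"dp":[0,-0.007,0.525],"rotation":[0,0,0],"jaw":0.35},{"dp":[0,-0.007,0.525],"rotation":[0,0,0],"jaw":0.35},{"dp":[0,-0.007,0.525],"rotation":[0,0,0],"jaw":0.35},{"dp":[0,-0.007,0.525],"rotation":[0,0,0],"jaw":0.35}]' 10
python3 -m pendant '[{"dp":[0,0,0],"rotation":[0,0,0],"jaw":0.35},{"dp":[0,0,-0.1],"rotation":[0,0,0],"jaw":0.35},{"dp":[0,0,-0.25],"rotation":[0,0,0],"jaw":0.35},{"dp":[0,0,-0.5],"rotation":[0,0,0],"jaw":0.35},{"dp":[0,0,-0.5],"rotation":[0,0,0],"jaw":0.35}]' 10
python3 - <<'E'
from h import *
c=camera("wrist");cv2.imwrite("pics/w8.png",c["image"][:,:,::-1]);np.savez("w8.npz",**c)
E
```

```text
time: 22.92
ee_pos: [0.427, 0.3582, 0.0123]
eef_rot: [-0.033, 0.999, 0.0, 0.0]
ft_force: [0.5, -0.4, 3.6]
width: 0.0404
grip_force: 10.0
time: 23.55
ee_pos: [0.4279, 0.3597, 0.0908]
eef_rot: [-0.034, 0.999, 0.001, 0.002]
ft_force: [0.8, -0.2, -0.6]
width: 0.0405
grip_force: 10.0
```

View pics/w8.png

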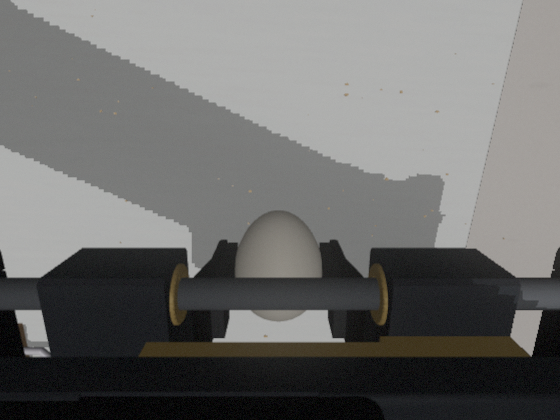

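The egg is held level and centred between the fingers at (279,265).

```bash
python3 -m pendant '[{"dp":[0,0,-0.2],"rotation":[0,0,0.03],"jaw":0.35},{"dp":[0,0,-0.4],"rotation":[0,0,0.06],"jaw":0.35},{"dp":[0,0,-0.6],"rotation":[0,0,0.09],"jaw":0.35},{"dp":[0,0,-0.75],"rotation":[0,0,0.12],"jaw":0.35},{"dp":[0,0,-0.75],"rotation":[0,0,0.15],"jaw":0.35},{"dp":[0,0,-0.75],"rotation":[0,0,0.18],"jaw":0.35},{"dp":[0,0,-0.75],"rotation":[0,0,0.208],"jaw":0.35},{"dp":[0,0,-0.75],"rotation":[0,0,0.235],"jaw":0.35}]'
python3 -m pendant '[{"dp":[0,0,0],"rotation":[0,0,0.023],"jaw":0.35},{"dp":[0,0,0],"rotation":[0,0,0.023],"jaw":0.35},{"dp":[0,0,0],"rotation":[0,0,0.023],"jaw":0.35}]'
python3 -c "
from h import *
plan(.599,.012,.2)"
```

```text
time: 24.6
ee_pos: [0.4264, 0.3578, 0.199]
eef_rot: [0.65, 0.76, -0.001, 0.0]
ft_force: [1.0, -0.0, -0.4]
width: 0.0407
grip_force: 10.0
time: 24.98
ee_pos: [0.4266, 0.358, 0.1992]
eef_rot: [0.7, 0.714, -0.0, 0.0]
ft_force: [0.8, 0.1, -0.4]
width: 0.0406
grip_force: 10.0
dp [-2.329, 1.103, -0.005] rot [-0.0001, 0.0001, 0.0032] j [0.0, 0.33, -0.94, 1.64, 0.28, 1.31, -0.96]
```

```bash
python3 -m pendant '[{"dp":[-0.25,0.12,0],"rotation":[0,0,0.003],"jaw":0.35},{"dp":[-0.5,0.24,0],"rotation":[0,0,0.003],"jaw":0.35},{"dp":[-0.8,0.38,0],"rotation":[0,0,0.003],"jaw":0.35},{"dp":[-1,0.47,0],"rotation":[0,0,0.003],"jaw":0.35},{"dp":[-1,0.47,0],"rotation":[0,0,0.003],"jaw":0.35}]'
python3 -m pendant '[{"dp":[-0.25,0.12,0],"rotation":[0,0,0],"jaw":0.35},{"dp":[-0.5,0.24,0],"rotation":[0,0,0],"jaw":0.35},{"dp":[-0.8,0.38,0],"rotation":[0,0,0],"jaw":0.35},{"dp":[-0.8,0.38,0],"rotation":[0,0,0],"jaw":0.35},{"dp":[-0.8,0.38,0],"rotation":[0,0,0],"jaw":0.35}]'
python3 - <<'E'
from h import *
c=camera("wrist");cv2.imwrite("pics/w9.png",c["image"][:,:,::-1]);np.savez("w9.npz",**c)
plan(.599,.012,.2)
P=cloud(c).reshape(-1,3)
for n,b in(("cin",(.594,.1065)),("ring",(.599,.012))):
  if n=="cin":q=P[(np.hypot(P[:,0]-b[0],P[:,1]-b[1])<.04)&(P[:,2]>.09)&(P[:,2]<.13)]
  else:q=P[(np.hypot(P[:,0]-b[0],P[:,1]-b[1])<.033)&(P[:,2]>.027)&(P[:,2]<.045)]
  print(n,len(q))
  if len(q)>5:print(cv2.minEnclosingCircle((q[:,:2]*1000).astype(np.float32)),np.median(q[:,2]))
E
```

```text
time: 25.6
ee_pos: [0.5011, 0.2061, 0.199]
eef_rot: [0.709, 0.705, -0.001, 0.0]
ft_force: [-0.3, 1.1, -0.8]
width: 0.0409
grip_force: 10.0
time: 26.22
ee_pos: [0.5561, 0.0907, 0.1994]
eef_rot: [0.707, 0.707, 0.0, -0.0]
ft_force: [-0.4, 0.1, -0.2]
width: 0.041
grip_force: 10.0
dp [-0.528, 0.287, -0.004] rot [-0.0, -0.0001, 0.0002] j [0.43, 0.31, -0.81, 1.63, 0.23, 1.3, -0.41]
cin 2646
((595.314208984375, 106.70069885253906), 21.84760284423828) 0.10689224398474506
ring 9
((599.233642578125, 33.57809829711914), 2.1371712684631348) 0.029286438834192074
```

View pics/w9.png

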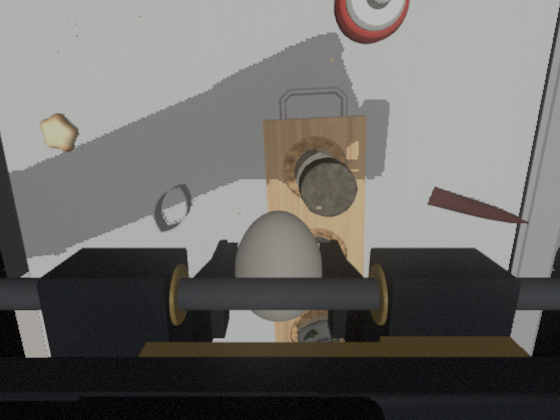

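The cinnamon jar is centred in its hollow at (325,190) and the egg is held. I'm moving past the middle hollow so the ring comes into view.

```bash
python3 -m pendant '[{"dp":[-0.25,0.1,0],"rotation":[0,0,0],"jaw":0.35},{"dp":[-0.55,0.2,0],"rotation":[0,0,0],"jaw":0.35},{"dp":[-0.85,0.287,0],"rotation":[0,0,0],"jaw":0.35},{"dp":[-1,0.287,0],"rotation":[0,0,0],"jaw":0.35},{"dp":[-1,0.287,0],"rotation":[0,0,0],"jaw":0.35},{"dp":[-1,0.287,0],"rotation":[0,0,0],"jaw":0.35}]'
python3 - <<'E'
from h import *
c=camera("wrist");cv2.imwrite("pics/w10.png",c["image"][:,:,::-1]);np.savez("w10.npz",**c)
plan(.599,.012,.2)
P=cloud(c).reshape(-1,3)
q=P[(np.hypot(P[:,0]-.599,P[:,1]-.012)<.033)&(P[:,2]>.027)&(P[:,2]<.045)]
print(len(q),cv2.minEnclosingCircle((q[:,:2]*1000).astype(np.float32)),np.percentile(q[:,2],[50,97]))
# egg in hand
q=P[(np.hypot(P[:,0]-r.read_state()["ee_pos"][0],P[:,1]-r.read_state()["ee_pos"][1])<.04)&(P[:,2]>.18)&(P[:,2]<.235)]
print("egg",len(q),np.percentile(q,[1,99],axis=0))
E
```

```text
time: 27.02
ee_pos: [0.5992, -0.0583, 0.1997]
eef_rot: [0.707, 0.708, 0.0, -0.0]
ft_force: [-0.3, -0.2, -0.3]
width: 0.0408
grip_force: 10.0
dp [0.469, -0.001, -0.002] rot [0.0001, -0.0001, 0.0002] j [0.59, 0.38, -0.73, 1.53, 0.26, 1.33, -0.16]
335 ((600.09619140625, 12.43917179107666), 22.231563568115234) [0.0334557  0.03505976]
egg 6795 [[ 0.57167389 -0.07605086  0.20231528]
 [ 0.62955596 -0.02974727  0.23397337]]
```

View pics/w10.png

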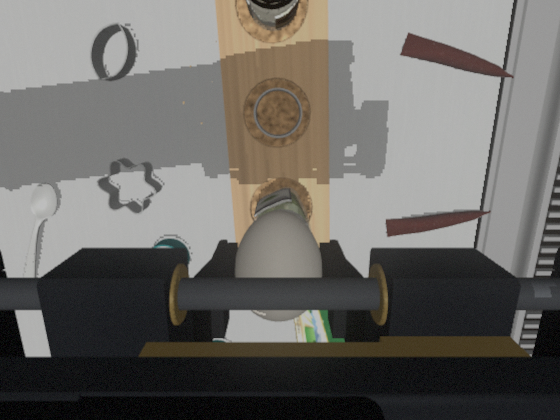

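The ring sits concentric in the middle hollow at (277,112), with both jars in theirs.

```bash
python3 -m pendant '[{"dp":[0.2,0.003,0],"rotation":[0,0,0],"jaw":0.35},{"dp":[0.467,0.003,0],"rotation":[0,0,0],"jaw":0.35},{"dp":[0.467,0.003,0.05],"rotation":[0,0,0],"jaw":0.35},{"dp":[0.467,0.003,0.3],"rotation":[0,0,0],"jaw":0.35},{"dp":[0.467,0.003,0.55],"rotation":[0,0,0],"jaw":0.35},{"dp":[0.467,0.003,0.8],"rotation":[0,0,0],"jaw":0.35},{"dp":[0.467,0.003,0.9],"rotation":[0,0,0],"jaw":0.35},{"dp":[0.467,0.003,0.9],"rotation":[0,0,0],"jaw":0.35}]'
python3 -m pendant '[{"dp":[0,0,0],"rotation":[0,0,0],"jaw":0.35},{"dp":[0,0,0.05],"rotation":[0,0,0],"jaw":0.35},{"dp":[0,0,0.05],"rotation":[0,0,0],"jaw":0.35},{"dp":[0,0,0.05],"rotation":[0,0,0],"jaw":0.35}]'
python3 -c "
from h import *
plan(.5997,.0115,.0385)"
```

```text
time: 28.08
ee_pos: [0.5995, 0.0095, 0.0642]
eef_rot: [0.708, 0.707, -0.0, -0.0]
ft_force: [-0.3, 0.6, -0.3]
width: 0.041
grip_force: 10.0
time: 28.58
ee_pos: [0.6, 0.0091, 0.0572]
eef_rot: [0.708, 0.706, 0.0, 0.0]
ft_force: [0.1, 1.0, -0.4]
width: 0.0409
grip_force: 10.0
dp [0.016, -0.002, 0.124] rot [0.0, 0.0, -0.0003] j [0.46, 0.52, -0.7, 1.68, 0.37, 1.08, -0.36]
```

```bash
python3 -m pendant '[{"dp":[0.016,-0.002,0],"rotation":[0,0,0],"jaw":0.35},{"dp":[0.016,-0.002,0.04],"rotation":[0,0,0],"jaw":0.35},{"dp":[0.016,-0.002,0.08],"rotation":[0,0,0],"jaw":0.35},{"dp":[0.016,-0.002,0.11],"rotation":[0,0,0],"jaw":0.35},{"dp":[0.016,-0.002,0.115],"rotation":[0,0,0],"jaw":0.35},{"dp":[0.016,-0.002,0.115],"rotation":[0,0,0],"jaw":0.35}]'
python3 -c "
from h import *
plan(.5997,.0115,.0385)"
```

```text
time: 29.32
ee_pos: [0.5995, 0.0116, 0.0397]
eef_rot: [0.708, 0.706, -0.0, -0.0]
ft_force: [-0.9, 1.0, 0.3]
width: 0.0406
grip_force: 10.0
dp [-0.001, 0.001, 0.008] rot [-0.0, 0.0, -0.0003] j [0.45, 0.54, -0.69, 1.69, 0.39, 1.05, -0.37]
```

```bash
python3 -m pendant '[{"dp":[0,0,0.009],"rotation":[0,0,0],"jaw":0.35},{"dp":[0,0,0.009],"rotation":[0,0,0],"jaw":0.35}]'
python3 -m pendant '[{"dp":[0,0,0],"rotation":[0,0,0],"jaw":0.5},{"dp":[0,0,0],"rotation":[0,0,0],"jaw":0.55},{"dp":[0,0,0],"rotation":[0,0,0],"jaw":0.75},{"dp":[0,0,0],"rotation":[0,0,0],"jaw":0.75},{"dp":[0,0,-0.2],"rotation":[0,0,0],"jaw":0.75},{"dp":[0,0,-0.5],"rotation":[0,0,0],"jaw":0.75},{"dp":[0,0,-0.9],"rotation":[0,0,0],"jaw":0.75},{"dp":[-0.3,0,-1],"rotation":[0,0,0],"jaw":0.75}]'
python3 -m pendant '[{"dp":[-0.4,0,0],"rotation":[0,0,0],"jaw":0.75},{"dp":[-0.6,0,0],"rotation":[0,0,0],"jaw":0.75},{"dp":[-0.8,0,-0.1],"rotation":[0,0,0],"jaw":0.75},{"dp":[-0.8,0,-0.1],"rotation":[0,0,0],"jaw":0.75}]'
python3 - <<'E'
from h import *
c=camera("wrist");cv2.imwrite("pics/w11.png",c["image"][:,:,::-1])
P=cloud(c).reshape(-1,3);q=P[(np.hypot(P[:,0]-.599,P[:,1]-.012)<.033)&(P[:,2]>.04)&(P[:,2]<.08)]
print(len(q),cv2.minAreaRect((q[:,:2]*1000).astype(np.float32)),np.percentile(q[:,2],98))
for n in("top","scene"):
    s=camera(n);P=cloud(s).reshape(-1,3);cv2.imwrite(f"pics/{n}11.png",s["image"][:,:,::-1])
    for k,b in(("cin",(.594,.107)),("sug",(.604,-.083))):
        q=P[(np.hypot(P[:,0]-b[0],P[:,1]-b[1])<.04)&(P[:,2]>.09)&(P[:,2]<.125)];print(n,k,len(q),len(q)>5 and (cv2.minEnclosingCircle((q[:,:2]*1000).astype(np.float32)),np.percentile(q[:,2],97)))
E
```

```text
time: 29.58
ee_pos: [0.5999, 0.0118, 0.0389]
eef_rot: [0.708, 0.706, 0.0, 0.0]
ft_force: [-0.4, 1.0, 3.5]
width: 0.0408
grip_force: 10.0
time: 30.58
ee_pos: [0.6012, -0.0293, 0.1931]
eef_rot: [0.705, 0.709, 0.003, 0.002]
ft_force: [0.5, -0.1, -1.6]
width: 0.0651
grip_force: 0.0
time: 31.08
ee_pos: [0.5994, -0.1566, 0.204]
eef_rot: [0.709, 0.705, -0.0, 0.001]
ft_force: [1.0, -0.5, -0.8]
width: 0.0654
grip_force: 0.0
794 ((600.74560546875, -5.552792549133301), (15.26092529296875, 39.053646087646484), 89.10604858398438) 0.06572071030237335
top cin 177 (((592.9193725585938, 104.14002990722656), 22.38471221923828), np.float64(0.1128123047236961))
top sug 204 (((602.0650634765625, -87.77645874023438), 23.262706756591797), np.float64(0.1150980302547631))
scene cin 208 (((593.2505493164062, 109.8779296875), 24.598913192749023), np.float64(0.10703281565553602))
scene sug 195 (((598.9353637695312, -84.65933227539062), 26.850210189819336), np.float64(0.10954783073088083))
```

View pics/w11.png

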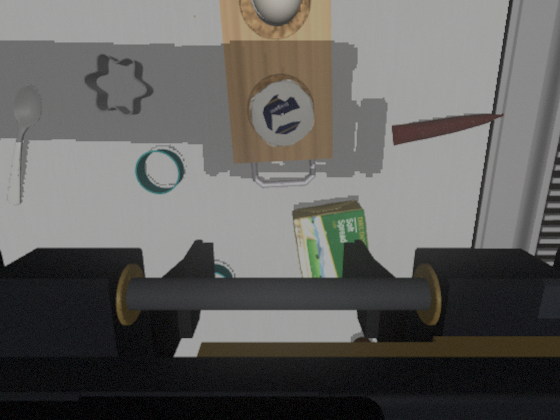

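View pics/scene11.png

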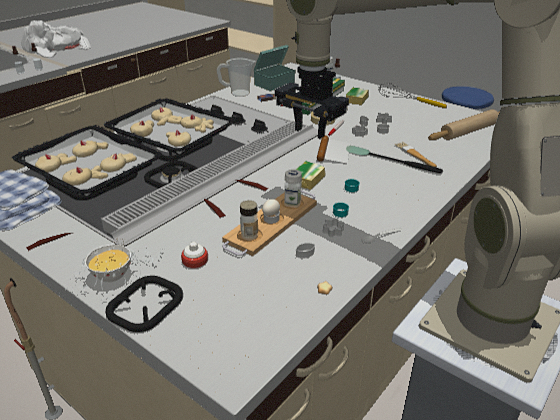

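Both jars stand in their end hollows and the egg lies between them on the ring (scene view (270,211)); the butter and timer are untouched. One last check of the egg's position before handing in.

```bash
python3 - <<'E'
from h import *
for n in("top","scene"):
    P=cloud(camera(n)).reshape(-1,3);q=P[(np.hypot(P[:,0]-.599,P[:,1]-.012)<.036)&(P[:,2]>.045)&(P[:,2]<.09)]
    print(n,len(q),cv2.minAreaRect((q[:,:2]*1000).astype(np.float32)),np.percentile(q[:,2],98))
E
```

```text
top 191 ((598.4407958984375, 11.856504440307617), (48.706180572509766, 40.040008544921875), 89.4852294921875) 0.07366295280081067
scene 191 ((592.458740234375, 20.18362045288086), (49.646697998046875, 33.4553337097168), 65.07157897949219) 0.06872459130741689
```

```bash
python3 -c "
from bench import r
print(r.close_job())"
```

```text
the job is handed in; nothing more can be done
None
```

I placed both jars and the round cutter in their hollows and laid the egg on the cutter, then handed the job in at about 31 s; the final camera checks showed everything in place, but no verdict came back.

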